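Clamp a heel lift with the torque-limiting handle

TASK

Gently push the heel lift along the base plate until it is fully home between the rails and against the back stop, under the clamp strap. Then turn the orange handle clockwise until its clutch slips, stop straight away, and leave the clamp tight, with the other things on the bench where they are.

Things in the scene. Friction and masses are not known exactly. Their poses are not given: they have to be found in the camera images.
- press: grey strap clamp fixed to the bench. Origin: underside of its base plate; x runs from its open mouth towards the handle, y left, z up. Plate in mm: x -140 to 110, y -60 to 60, top z = 15. A blue strap (26 wide, x -40 to 102, top below z = 58) with a round black pad at x = -28 hangs 1 to 5 mm clear above the lift's place and comes down 2 mm per rad of clockwise turn.
- home (a point): point on the base plate (15 mm over the bench) where the lift's origin is when fully home; axes as the press. Two steel side rails, 10 mm high, inner faces 79 mm apart, run 40 mm back from a steel back stop 33 mm beyond this point (+x); their front ends flare outward over another 22 mm. The near edge of the lift is then 33 mm before this point.
- lift: leather heel lift, a light brown D-shaped plate, 65 (x) by 69 (y) by 10 mm, about 30 g, loose on the base plate 57 to 67 mm in front of home, a few mm off line and askew by up to 0.08 rad. Origin: centre of its underside; axes nearly those of the press. Its straight edge faces the stop, its rounded edge (-x) the robot: push there, in the middle.
- handle_grip (a point): middle of the orange bar handle on its vertical turning axis (x = 60, y = 0 mm of the press), 86 mm over the bench; x along the bar, z up. Bar 56 long, 16 wide (pinch it across), 66 to 106 mm over the bench, on a black disc of diameter 47 with an aluminium collar of 64 below it (top at 59). Clockwise tightens; turning freely takes about 0.08 N m. Anticlockwise would loosen the clamp.
- blue_spool: spool of blue thread, diameter 40, 50 high, upright on the bench beside the clamp; leave alone. Origin: centre of underside.
- wax: yellow wax block 34 x 52 x 20 mm on the bench beside the clamp; leave alone. Origin: centre of underside.
- oil_can: brass oiler with a spout, diameter 58, 125 high, on the bench; leave alone. Origin: centre of underside.
- pin_tip (a point): tip of the 5 mm steel tell-tale pin in the handle's top, 109 mm over the bench. The screw jams after 0.9 to 2.5 rad clockwise, which nothing shows beforehand; from there the torque climbs (4 N m per rad of handle) to 0.5 N m, then the clutch slips at that torque and the handle turns on alone. The pin rises 0.5 mm per rad of slip; red marks on disc and collar part. Over 0.6 rad of slip is overrun.
There are look-alikes about, which are no part of the job. Leave any pink or turquoise look-alike of the lift alone.

How it is judged (in metres and radians):
On the way, in this order (a step that is already met when the one before it is completed fails the run):
1. the heel lift is fully home against the back stop, before the clutch slips (x of lift in the frame of press above -0.0365 m and not (height (world z) of pin_tip above 0.10903 m)), for 0.2 s.
2. the clamp is tight and the clutch has slipped (height (world z) of pin_tip above 0.10903 m and contact force between press and lift above 5 N), for 0.1 s.
At the end, for the whole second after the job is handed in: The lift lies flat and home: its origin within 3.5 mm of fully home along the rails, within 7 mm sideways and 0.15 rad square, at rest; it is clamped (more than 5 N between clamp and lift); the clutch has slipped between 0.06 and 0.6 rad (pin risen 0.03 to 0.3 mm) (all of step 2 and x of lift in the frame of press above -0.0365 m and y of lift in the frame of press between -0.007 and 0.007 m and z of lift in the frame of press below 0.018 m and angle between the x axis of lift and the x axis of press, either way round below 0.15 rad and linear speed of lift below 0.01 m/s and not (height (world z) of pin_tip above 0.1093 m)); the robot touches nothing.
It fails at once if the clutch overrun: slipped more than 0.6 rad (height (world z) of pin_tip above 0.1093 m).
It fails at once if the lift pushed with more than 25 N (contact force between the fingers and lift above 25 N).
It fails at once if the spool, the wax or the oiler moved more than 20 mm (distance of any of blue_spool, wax, oil_can from where it was at the start of the episode above 0.02 m).
It also fails if it takes over 72 s, if anything falls off the work surface, if the arm or the gripper's body presses on something with over 40 N, if the wrist force passes 120 N, or if a joint passes its speed limit or range.

ROBOT

A 6-joint arm with a two-finger parallel gripper is mounted at the origin on a cart in front of the work surface, level with it; the furniture and walls round the work are solid. World frame = base frame: x ahead of the robot, y to its left, z up, the work surface at z = 0. Lengths are in mm, angles in rad, forces in N, time in s.
With the tool pointing down it reaches from about 275 to 1000 mm from the base axis. Payload 8.4 kg.
Tool frame: the origin (TCP) lies at the very end of the fingers, on their centre line; the grasp point (between the pads) lies 19 mm behind it (r.tcp_to_grasp is the distance from the TCP to the grasp point, in mm); z points along the fingers, y is the line along which they close (so a half turn about z gives the same grasp; the last joint's range is limited). The gripper opens to 85 mm and grips with 20 to 120 N. Pads are 22 mm wide; open, the fingers measure 114 mm over their backs; the gripper's body (76 mm by 85 mm) begins 54 mm behind the grasp point. The pads swing forward as they close: fully open they stand 13 mm farther back than shut.
Start: joints at [1.285, 0.353, 1.633, -0, 1.155, -0.002], TCP at [175.002, 600.002, 231.281] pointing down, gripper open.
Joint ranges: [-2.63, 2.63], [-0.92, 2.1], [0.06, 2.66], [-1.3, 4.44], [0, 2.69], [-3.02, 3.02]. Speed limits (rad/s): [2.22, 2.22, 2.79, 3.14, 3.14, 3.14].

INTERFACE

Orientations are given as [roll, pitch, yaw] about the fixed x, y, z axes, in that order (R = Rz(yaw) Ry(pitch) Rx(roll)).
In Python, from rig import r gives the robot as it stands. The module is installed in compiled form; this text tells all that it offers.
- The arm moves only by the tool play_rows, never from a script. Its argument "rows" is a list of rows, each an object with "dp": the shift along the tool's x, y, z in units of 40 mm (1.0 is 40 mm), a list of three; "turn": the turn, a rotation vector about the tool's x, y, z in units of 6 degrees (1.0 is 6 degrees), a list of three; "fingers": the closure, from 0 (fully open) to 1 (shut). In form: [{"dp": [tx, ty, tz], "turn": [wx, wy, wz], "fingers": fingers}, ...]. A call has 1 to 5 rows; each row shifts and turns the commanded pose from where the row before left it, along the tool's axes as they then stand; what a row does not reach is not made up. A row lasts 1/12 s, in which the tool goes at most 41.7 mm and 7.16 degrees, less where a joint would pass 70% of its speed; a pose out of reach is approached as far as the arm can. A call is refused whole if a number of a shift passes 1 or a number of a turn 1, either way. A call with a gripper value outside its range is refused whole. The fingers move at their own pace and stop on an object; "force" is the grip in N (left out, the last holds). Time passes only in rows, so rows that do not move let the fingers close. It gives the time, the measured TCP pose, the force, the opening and the grip force at its end, in the units of the state.
- r.sense(): the state, without advancing time (a new reading comes with each control period).
- r.grab_frame(name): name is "scene" or "top"; returns a dict with "pixels" (420x560x3 uint8, red, green, blue), "fx", "fy", "cx", "cy" (pixels), "pose" (4x4, takes a point from camera to world coordinates). Camera axes: x right, y down, z forward; pixel columns grow to the right and rows downward; lengths in mm; the calibration is good to about 2 mm. A picture is of the moment at which its call begins. There is no depth.
- r.sign_off(): hands the job in; it is judged then, once.
The state is a dict: "clock": time; "qpos": joint angles; "qvel": joint speeds; "joint_efforts": joint torques, N m; "eef_pos": TCP position; "tcp_rot": TCP orientation; "contact_force": force on the tool from outside, world axes, zero at the start; "wrist_torque": the same for the moment, N m; "opening": opening from 0.0 (shut) to 1.0 (fully open); "grasp_force": force on a finger pad.
Only numpy, scipy, OpenCV 4.12 (cv2) and the standard library are available. Lean on these libraries where they do the work, as an engineer would, in place of code of your own. Each camera call takes 0.05 s, during which the arm holds its last target. There are 200 camera calls.

## Working session

There is one attempt and no reset: what is moved stays moved. The work goes in short steps, Python scripts to look and compute and a tool call to move; the robot and the scene stay as the last step left them, time stands still between calls to the robot, and variables do not carry over. Pictures are saved under pics/ and viewed, at most 10 in all, crops included, and the job is handed in when it is done.

Besides the shell and the picture viewer there is one more tool, called as name([rows], argument=value, ...), one row to a line, values as JSON. play_rows: Moves the arm, as the interface text tells. Its arguments: {"type":"object","properties":{"rows":{"type":"array"},"force":{"type":"number"}},"required":["rows"]}

```bash
mkdir -p pics
python3 - <<'E'
from rig import r
import cv2
for n in("scene","top"):
    f=r.grab_frame(n); cv2.imwrite(f"pics/{n}0.png",f["pixels"][...,::-1]); print(n,f["fx"],f["fy"],f["cx"],f["cy"],f["pose"])
print(r.sense())
E
```

```text
scene 471.13639163554825 471.13639163554825 280.01938401440026 212.89965314419132 [[ 6.41556172e-01 -4.03102886e-01  6.52620672e-01 -8.37874607e+01]
 [-7.67073955e-01 -3.35148759e-01  5.47058366e-01 -7.94243985e+02]
 [-1.79579820e-03 -8.51576992e-01 -5.24226480e-01  6.11201957e+02]
 [ 0.00000000e+00  0.00000000e+00  0.00000000e+00  1.00000000e+00]]
top 445.4262836879273 445.4262836879273 282.25218206277003 211.79181992157837 [[-6.72249700e-03 -9.83457284e-01  1.81015410e-01  3.73543255e+02]
 [-9.99969590e-01  7.32697391e-03  2.67089576e-03 -2.55436537e+02]
 [-3.95300708e-03 -1.80991951e-01 -9.83476633e-01  9.90243290e+02]
 [ 0.00000000e+00  0.00000000e+00  0.00000000e+00  1.00000000e+00]]
{'clock': 0.1, 'qpos': array([ 1.28455531e+00,  3.53575056e-01,  1.63403392e+00, -6.60469969e-06,
        1.15520964e+00, -2.39054963e-03]), 'qvel': array([ 0.00040476, -0.001705  , -0.0032706 , -0.00132583, -0.00165329,
       -0.00042911]), 'joint_efforts': array([-9.19815866e-04, -6.06358337e+01, -3.42820358e+01, -7.04401486e-05,
        3.96907257e-03, -1.23361792e-05]), 'eef_pos': array([174.91292975, 599.59299716, 230.6502101 ]), 'tcp_rot': array([-3.14036668e+00,  3.10849391e-06,  2.85774485e+00]), 'contact_force': array([-0.25018202, -0.54276821,  0.4859694 ]), 'wrist_torque': array([ 0.00418429,  0.01140614, -0.03283558]), 'grasp_force': 0.0, 'opening': 1.000911636196207}
```

View pics/scene0.png

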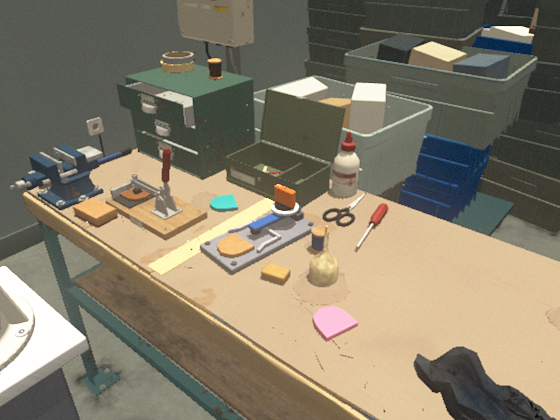

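View pics/top0.png

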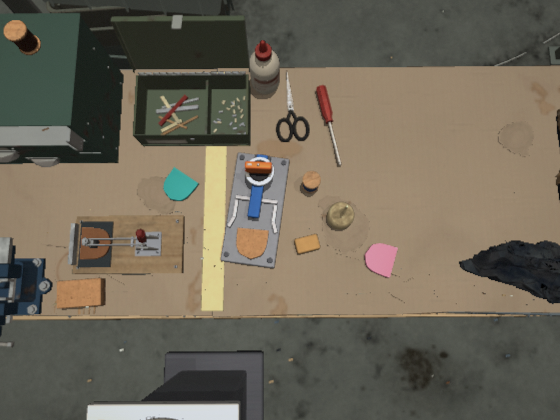

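The top view shows the press around (255,210), with the lift at (252,242) and the handle at (259,168). The spool is at (311,180), the wax at (307,243) and the oiler at (340,215). I'll enlarge the press.

Run:
```python
import cv2
a=cv2.imread("pics/top0.png")[145:275,210:330]
cv2.imwrite("pics/c1.png",cv2.resize(a,None,fx=4.6,fy=4.6,interpolation=cv2.INTER_CUBIC))
```

```text
(no output)
```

View pics/c1.png

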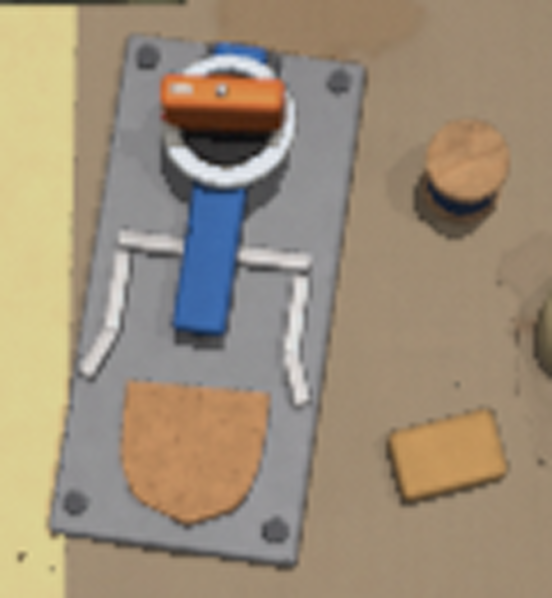

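```bash
cat > h.py <<'E'
import numpy as np
from rig import r
K=None
def ray(f,uv,z):
    P=f["pose"]; d=P[:3,:3]@np.array([(uv[0]-f["cx"])/f["fx"],(uv[1]-f["cy"])/f["fy"],1]); o=P[:3,3]
    return (o+d*(z-o[2])/d[2])[:2]
E
python3 - <<'E'
from h import *
f=r.grab_frame("top")
c=lambda u,v:((u+.5)/4.6-.5+210,(v+.5)/4.6-.5+145)
m=np.array([[110,60],[110,-60],[-140,-60],[-140,60]],float)
w=np.array([ray(f,c(*p),15) for p in[(128,37),(366,66),(295,566),(52,530)]])
mc,wc=m.mean(0),w.mean(0)
a=m-mc;b=w-wc
yaw=np.arctan2((a[:,0]*b[:,1]-a[:,1]*b[:,0]).sum(),(a*b).sum())
R=np.array([[np.cos(yaw),-np.sin(yaw)],[np.sin(yaw),np.cos(yaw)]]);t=wc-R@mc
print("yaw",yaw,"org",t);print((w-t)@R-m)
for n,p,z in[("liftL",(127,381),25),("liftR",(270,394),25),("liftnear",(190,524),25),("stripTipL",(174,328),50),("stripTipR",(226,334),50),("pin",(221,90),109),("barL",(163,95),106),("barR",(284,103),106),("barR0",(285,80),106),("barL0",(165,73),106),("spool",(468,160),50),("wax",(448,448),20)]:
    q=ray(f,c(*p),z);print(n,q.round(1),((q-t)@R).round(1))
for x in[-160,-130,-95,-33,60]:print(x,R@[x,0]+t)
E
```

```text
yaw -0.14107566186956425 org [ 575.65512709 -195.18224608]
[[-1.87581711 -0.41965834]
 [-1.02961827  0.55182242]
 [ 0.75427645  1.59145814]
 [ 2.15115893 -1.72362221]]
liftL [ 517.1 -153.9] [-63.8  32.6]
liftR [ 510.4 -222. ] [-60.9 -35.8]
liftnear [ 449.  -184.4] [-126.9   -7.1]
stripTipL [ 538.2 -178.2] [-39.5  11.5]
stripTipR [ 535.2 -202.4] [-39.1 -12.9]
pin [ 635.5 -203.2] [60.4  0.5]
barL [ 634.3 -177.1] [55.5 26.2]
barR [ 630.1 -231.2] [ 59. -28.]
barR0 [ 640.8 -231.7] [ 69.6 -27. ]
barL0 [ 644.5 -177.9] [65.7 26.8]
spool [ 617.8 -316.6] [  58.8 -114.3]
wax [ 484.5 -306.5] [ -74.6 -123. ]
-160 [ 417.24467554 -172.68493868]
-130 [ 446.94663521 -176.90318381]
-95 [ 481.59892148 -181.82446981]
-33 [ 542.98297146 -190.54217643]
60 [ 635.05904642 -203.61873636]
```

play_rows([
  {"dp": [-0.438,-0.68,0],"turn": [0,0,0],"fingers": 1},
  {"dp": [-0.438,-0.68,0],"turn": [0,0,0],"fingers": 1},
  {"dp": [-0.438,-0.68,0],"turn": [0,0,0],"fingers": 1},
  {"dp": [-0.438,-0.68,0],"turn": [0,0,0],"fingers": 1},
  {"dp": [-0.438,-0.68,0],"turn": [0,0,0],"fingers": 1},
])

```text
clock: 0.57
eef_pos: [221.1, 443.3, 231.0]
tcp_rot: [-3.141, -0.0, 2.858]
contact_force: [0.2, 0.1, -0.2]
opening: 0.299
grasp_force: 0.0
```

play_rows([
  {"dp": [-0.438,-0.68,0],"turn": [0,0,0],"fingers": 1},
  {"dp": [-0.438,-0.68,0],"turn": [0,0,0],"fingers": 1},
  {"dp": [-0.438,-0.68,0],"turn": [0,0,0],"fingers": 1},
  {"dp": [-0.438,-0.68,0],"turn": [0,0,0],"fingers": 1},
  {"dp": [-0.438,-0.68,0],"turn": [0,0,0],"fingers": 1},
])

```text
clock: 0.98
eef_pos: [267.0, 288.3, 231.2]
tcp_rot: [-3.141, 0.0, 2.858]
contact_force: [0.5, -0.2, -0.1]
opening: 0.002
grasp_force: 0.0
```

play_rows([
  {"dp": [-0.438,-0.68,0],"turn": [0,0,0],"fingers": 1},
  {"dp": [-0.438,-0.68,0],"turn": [0,0,0],"fingers": 1},
  {"dp": [-0.438,-0.68,0],"turn": [0,0,0],"fingers": 1},
  {"dp": [-0.438,-0.68,0],"turn": [0,0,0],"fingers": 1},
  {"dp": [-0.438,-0.68,0],"turn": [0,0,0],"fingers": 1},
])

```text
clock: 1.4
eef_pos: [313.0, 133.3, 231.4]
tcp_rot: [3.141, 0.0, 2.858]
contact_force: [0.8, 0.7, 0.2]
opening: 0.004
grasp_force: 0.0
```

play_rows([
  {"dp": [-0.438,-0.68,0],"turn": [0,0,0],"fingers": 1},
  {"dp": [-0.438,-0.68,0],"turn": [0,0,0],"fingers": 1},
  {"dp": [-0.438,-0.68,0],"turn": [0,0,0],"fingers": 1},
  {"dp": [-0.438,-0.68,0],"turn": [0,0,0],"fingers": 1},
  {"dp": [-0.438,-0.68,0],"turn": [0,0,0],"fingers": 1},
])

```text
clock: 1.82
eef_pos: [359.1, -22.0, 231.4]
tcp_rot: [3.141, 0.0, 2.858]
contact_force: [1.4, -0.3, 0.7]
opening: -0.002
grasp_force: 0.0
```

play_rows([
  {"dp": [-0.438,-0.68,0],"turn": [0,0,0],"fingers": 1},
  {"dp": [-0.438,-0.68,0],"turn": [0,0,0],"fingers": 1},
  {"dp": [-0.438,-0.68,0],"turn": [0,0,0],"fingers": 1},
  {"dp": [-0.438,-0.68,0],"turn": [0,0,0],"fingers": 1},
  {"dp": [-0.438,-0.68,0],"turn": [0,0,0],"fingers": 1},
])

```text
clock: 2.23
eef_pos: [405.1, -177.2, 231.2]
tcp_rot: [3.142, 0.0, 2.857]
contact_force: [0.9, 0.2, 0.2]
opening: 0.001
grasp_force: 0.0
```

play_rows([
  {"dp": [0,0,0.15],"turn": [0,0,0.98],"fingers": 1},
  {"dp": [0,0,0.15],"turn": [0,0,0.98],"fingers": 1},
  {"dp": [0,0,0.15],"turn": [0,0,0.98],"fingers": 1},
  {"dp": [0,0,0.15],"turn": [0,0,0.98],"fingers": 1},
  {"dp": [0,0,0.15],"turn": [0,0,0.98],"fingers": 1},
])

```text
clock: 2.65
eef_pos: [404.9, -175.5, 200.8]
tcp_rot: [-3.141, -0.0, 2.339]
contact_force: [0.4, 0.8, 0.7]
opening: -0.004
grasp_force: 0.0
```

play_rows([
  {"dp": [0,0,0.15],"turn": [0,0,0.98],"fingers": 1},
  {"dp": [0,0,0.15],"turn": [0,0,0.98],"fingers": 1},
  {"dp": [0,0,0.15],"turn": [0,0,0.98],"fingers": 1},
  {"dp": [0,0,0.15],"turn": [0,0,0.98],"fingers": 1},
  {"dp": [0,0,0.15],"turn": [0,0,0.98],"fingers": 1},
])

```text
clock: 3.07
eef_pos: [404.9, -175.4, 170.9]
tcp_rot: [-3.141, -0.0, 1.826]
contact_force: [-0.3, -0.3, 0.8]
opening: 0.002
grasp_force: 0.0
```

play_rows([
  {"dp": [0,0,0.15],"turn": [0,0,0.98],"fingers": 1},
  {"dp": [0,0,0.15],"turn": [0,0,0.98],"fingers": 1},
  {"dp": [0,0,0.15],"turn": [0,0,0.98],"fingers": 1},
  {"dp": [0,0,0.15],"turn": [0,0,0.98],"fingers": 1},
  {"dp": [0,0,0],"turn": [0,0,0],"fingers": 1},
])

```text
clock: 3.48
eef_pos: [404.3, -175.1, 146.3]
tcp_rot: [-3.14, -0.001, 1.416]
contact_force: [0.2, 0.9, 0.2]
opening: -0.005
grasp_force: 0.0
```

play_rows([
  {"dp": [0,0,0.4],"turn": [0,0,-0.14],"fingers": 1},
  {"dp": [0,0,0.4],"turn": [0,0,0],"fingers": 1},
  {"dp": [0,0,0.4],"turn": [0,0,0],"fingers": 1},
  {"dp": [0,0,0.4],"turn": [0,0,0],"fingers": 1},
  {"dp": [0,0,0.4],"turn": [0,0,0],"fingers": 1},
])

```text
clock: 3.9
eef_pos: [405.3, -175.5, 66.9]
tcp_rot: [3.141, 0.0, 1.44]
contact_force: [1.4, 0.4, 0.1]
opening: -0.002
grasp_force: 0.0
```

play_rows([
  {"dp": [0,0,0.4],"turn": [0,0,0],"fingers": 1},
  {"dp": [0,0,0.4],"turn": [0,0,0],"fingers": 1},
  {"dp": [0,0,0.3],"turn": [0,0,0],"fingers": 1},
  {"dp": [0,0,0.08],"turn": [0,0,0],"fingers": 1},
  {"dp": [0,0,0],"turn": [0,0,0],"fingers": 1},
])

```text
clock: 4.32
eef_pos: [404.6, -175.2, 19.6]
tcp_rot: [-3.14, -0.0, 1.438]
contact_force: [0.4, -0.5, -0.0]
opening: 0.001
grasp_force: 0.0
```

play_rows([
  {"dp": [0,0.1,0],"turn": [0,0,0],"fingers": 1},
  {"dp": [0,0.1,0],"turn": [0,0,0],"fingers": 1},
  {"dp": [0,0.1,0],"turn": [0,0,0],"fingers": 1},
  {"dp": [0,0.1,0],"turn": [0,0,0],"fingers": 1},
  {"dp": [0,0,0],"turn": [0,0,0],"fingers": 1},
])

```text
clock: 4.73
eef_pos: [422.6, -178.1, 20.7]
tcp_rot: [3.14, 0.001, 1.436]
contact_force: [-0.3, 0.3, -0.4]
opening: 0.001
grasp_force: 0.0
```

Run:
```python
from h import *
import cv2
f=r.grab_frame("scene"); cv2.imwrite("pics/s1.png",cv2.resize(f["pixels"][190:290,180:350,::-1],None,fx=4.5,fy=4.5,interpolation=cv2.INTER_CUBIC))
```

```text
(no output)
```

View pics/s1.png

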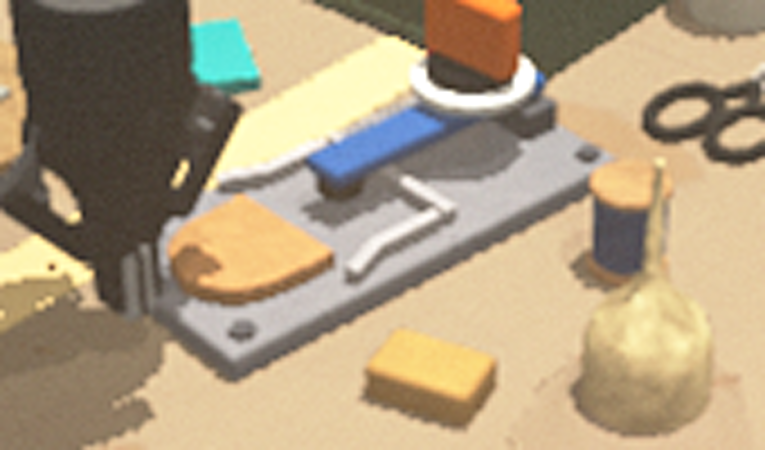

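The fingers are just behind the lift's rounded edge, with the lift at about (245,250) in the crop. I'll push slowly.

play_rows([
  {"dp": [0,0.05,0.04],"turn": [0,0,0],"fingers": 1},
  {"dp": [0,0.05,0],"turn": [0,0,0],"fingers": 1},
  {"dp": [0,0.05,0],"turn": [0,0,0],"fingers": 1},
  {"dp": [0,0.05,0],"turn": [0,0,0],"fingers": 1},
  {"dp": [0,0.05,0],"turn": [0,0,0],"fingers": 1},
])

```text
clock: 5.2
eef_pos: [431.0, -179.0, 18.5]
tcp_rot: [-3.142, -0.0, 1.436]
contact_force: [0.8, -0.2, -0.5]
opening: -0.001
grasp_force: 0.0
```

play_rows([
  {"dp": [0,0.05,0],"turn": [0,0,0],"fingers": 1},
  {"dp": [0,0.05,0],"turn": [0,0,0],"fingers": 1},
  {"dp": [0,0.05,0],"turn": [0,0,0],"fingers": 1},
  {"dp": [0,0.05,0],"turn": [0,0,0],"fingers": 1},
  {"dp": [0,0.05,0],"turn": [0,0,0],"fingers": 1},
])

```text
clock: 5.62
eef_pos: [440.9, -180.3, 18.5]
tcp_rot: [-3.142, 0.0, 1.436]
contact_force: [-0.2, 1.6, 0.8]
opening: 0.001
grasp_force: 0.2
```

play_rows([
  {"dp": [0,0.05,0],"turn": [0,0,0],"fingers": 1},
  {"dp": [0,0.05,0],"turn": [0,0,0],"fingers": 1},
  {"dp": [0,0.05,0],"turn": [0,0,0],"fingers": 1},
  {"dp": [0,0.05,0],"turn": [0,0,0],"fingers": 1},
  {"dp": [0,0.05,0],"turn": [0,0,0],"fingers": 1},
])

```text
clock: 6.03
eef_pos: [449.3, -181.2, 18.5]
tcp_rot: [-3.139, -0.001, 1.436]
contact_force: [-6.5, 0.9, 8.1]
opening: -0.002
grasp_force: 4.0
```

play_rows([
  {"dp": [0,0.05,0],"turn": [0,0,0],"fingers": 1},
  {"dp": [0,0.05,0],"turn": [0,0,0],"fingers": 1},
  {"dp": [0,0.05,0],"turn": [0,0,0],"fingers": 1},
  {"dp": [0,0.05,0],"turn": [0,0,0],"fingers": 1},
  {"dp": [0,0.05,0],"turn": [0,0,0],"fingers": 1},
])

```text
clock: 6.45
eef_pos: [459.6, -182.7, 18.5]
tcp_rot: [-3.139, -0.0, 1.436]
contact_force: [-5.2, 0.8, 5.9]
opening: -0.001
grasp_force: 3.2
```

play_rows([
  {"dp": [0,0.05,0],"turn": [0,0,0],"fingers": 1},
  {"dp": [0,0.05,0],"turn": [0,0,0],"fingers": 1},
  {"dp": [0,0.05,0],"turn": [0,0,0],"fingers": 1},
  {"dp": [0,0.05,0],"turn": [0,0,0],"fingers": 1},
  {"dp": [0,0,0],"turn": [0,0,0],"fingers": 1},
])

```text
clock: 6.87
eef_pos: [468.2, -183.9, 18.5]
tcp_rot: [-3.141, -0.0, 1.436]
contact_force: [-2.5, 1.0, 3.1]
opening: -0.0
grasp_force: 1.7
```

Run:
```python
from h import *
import cv2
f=r.grab_frame("scene"); cv2.imwrite("pics/s2.png",cv2.resize(f["pixels"][190:290,180:350,::-1],None,fx=4.5,fy=4.5,interpolation=cv2.INTER_CUBIC))
yaw=-.141;R=np.array([[np.cos(yaw),-np.sin(yaw)],[np.sin(yaw),np.cos(yaw)]])
print((r.sense()["eef_pos"][:2]-[575.66,-195.18])@R)
```

```text
[-107.92712555   -3.95356665]
```

View pics/s2.png

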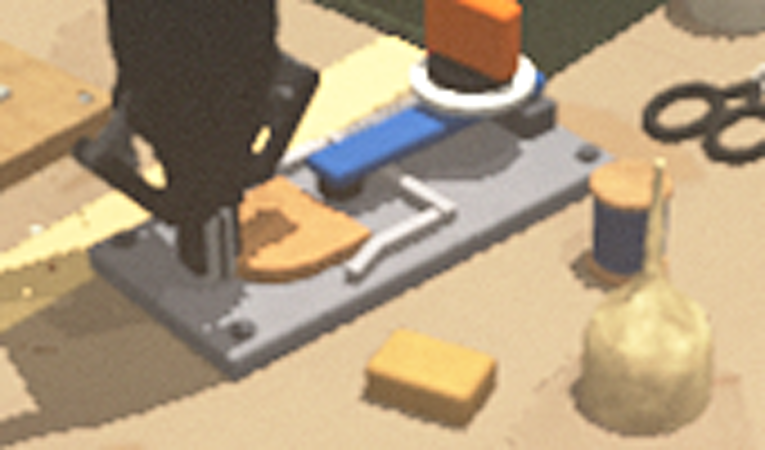

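The lift is moving straight, at about (300,235) in the crop, and is about to enter the flares.

play_rows([
  {"dp": [0,0.05,-0.02],"turn": [0,0,0],"fingers": 1},
  {"dp": [0,0.05,0],"turn": [0,0,0],"fingers": 1},
  {"dp": [0,0.05,0],"turn": [0,0,0],"fingers": 1},
  {"dp": [0,0.05,0],"turn": [0,0,0],"fingers": 1},
  {"dp": [0,0.05,0],"turn": [0,0,0],"fingers": 1},
])

```text
clock: 7.33
eef_pos: [478.8, -185.4, 19.3]
tcp_rot: [3.141, 0.0, 1.436]
contact_force: [0.0, 0.5, 1.0]
opening: 0.0
grasp_force: 0.3
```

play_rows([
  {"dp": [0,0.05,0],"turn": [0,0,0],"fingers": 1},
  {"dp": [0,0.05,0],"turn": [0,0,0],"fingers": 1},
  {"dp": [0,0.05,0],"turn": [0,0,0],"fingers": 1},
  {"dp": [0,0.05,0],"turn": [0,0,0],"fingers": 1},
  {"dp": [0,0.05,0],"turn": [0,0,0],"fingers": 1},
])

```text
clock: 7.75
eef_pos: [488.5, -186.8, 19.3]
tcp_rot: [-3.142, 0.0, 1.436]
contact_force: [0.1, -0.6, 0.0]
opening: -0.003
grasp_force: 0.3
```

play_rows([
  {"dp": [0,0.05,0],"turn": [0,0,0],"fingers": 1},
  {"dp": [0,0.05,0],"turn": [0,0,0],"fingers": 1},
  {"dp": [0,0.05,0],"turn": [0,0,0],"fingers": 1},
  {"dp": [0,0,0],"turn": [0,0,0],"fingers": 1},
])

```text
clock: 8.08
eef_pos: [494.8, -187.7, 19.3]
tcp_rot: [3.141, 0.0, 1.436]
contact_force: [0.4, 0.0, -0.3]
opening: 0.0
grasp_force: 0.0
```

Run:
```python
from h import *
import cv2
f=r.grab_frame("scene"); cv2.imwrite("pics/s3.png",cv2.resize(f["pixels"][190:290,180:350,::-1],None,fx=4.5,fy=4.5,interpolation=cv2.INTER_CUBIC))
yaw=-.141;R=np.array([[np.cos(yaw),-np.sin(yaw)],[np.sin(yaw),np.cos(yaw)]])
print((r.sense()["eef_pos"][:2]-[575.66,-195.18])@R)
```

```text
[-81.27266467  -3.9261291 ]
```

View pics/s3.png

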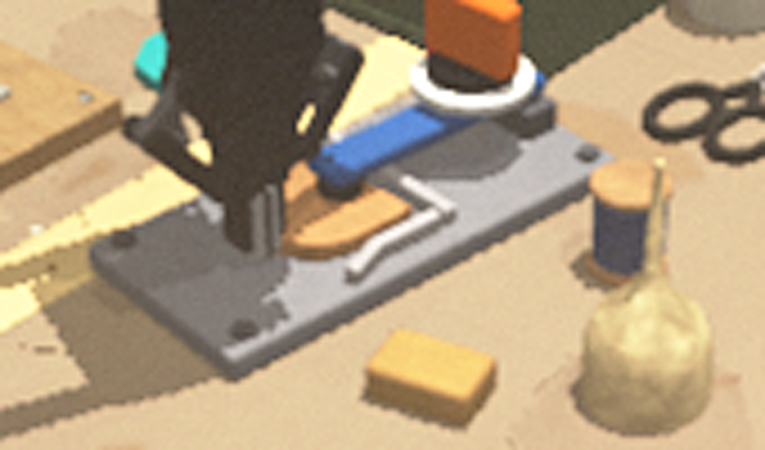

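The lift is inside the rails at about (350,220), with roughly 8 mm left to the stop. I'll switch to finer steps.

play_rows([
  {"dp": [0,0.025,0],"turn": [0,0,0],"fingers": 1},
  {"dp": [0,0.025,0],"turn": [0,0,0],"fingers": 1},
  {"dp": [0,0.025,0],"turn": [0,0,0],"fingers": 1},
  {"dp": [0,0.025,0],"turn": [0,0,0],"fingers": 1},
  {"dp": [0,0.025,0],"turn": [0,0,0],"fingers": 1},
])

```text
clock: 8.55
eef_pos: [499.3, -188.3, 19.3]
tcp_rot: [-3.142, 0.0, 1.436]
contact_force: [-0.8, 0.8, -0.2]
opening: 0.003
grasp_force: 0.1
```

play_rows([
  {"dp": [0,0.02,0],"turn": [0,0,0],"fingers": 1},
  {"dp": [0,0,0],"turn": [0,0,0],"fingers": 1},
])

```text
clock: 8.72
eef_pos: [500.2, -188.4, 19.3]
tcp_rot: [3.141, 0.0, 1.436]
contact_force: [0.0, -0.4, -0.9]
opening: 0.002
grasp_force: 0.0
```

Now at press x ≈ -75.8. I'll go on in 0.6 mm steps.

play_rows([
  {"dp": [0,0.015,0],"turn": [0,0,0],"fingers": 1},
  {"dp": [0,0.015,0],"turn": [0,0,0],"fingers": 1},
])

```text
clock: 8.88
eef_pos: [501.1, -188.5, 19.3]
tcp_rot: [-3.141, -0.0, 1.436]
contact_force: [-0.1, 0.4, -0.1]
opening: 0.001
grasp_force: 0.2
```

play_rows([
  {"dp": [0,0.015,0],"turn": [0,0,0],"fingers": 1},
  {"dp": [0,0,0],"turn": [0,0,0],"fingers": 1},
])

```text
clock: 9.05
eef_pos: [501.9, -188.6, 19.3]
tcp_rot: [3.142, 0.0, 1.436]
contact_force: [-0.3, 0.5, 0.5]
opening: -0.003
grasp_force: 0.1
```

play_rows([
  {"dp": [0,0.015,0],"turn": [0,0,0],"fingers": 1},
  {"dp": [0,0.015,0],"turn": [0,0,0],"fingers": 1},
])

```text
clock: 9.22
eef_pos: [503.0, -188.7, 19.3]
tcp_rot: [-3.142, -0.0, 1.436]
contact_force: [-1.3, -0.9, -0.1]
opening: 0.001
grasp_force: 0.2
```

play_rows([
  {"dp": [0,0.015,0],"turn": [0,0,0],"fingers": 1},
  {"dp": [0,0,0],"turn": [0,0,0],"fingers": 1},
])

```text
clock: 9.38
eef_pos: [503.4, -188.8, 19.2]
tcp_rot: [-3.141, -0.0, 1.436]
contact_force: [-1.2, 0.4, 0.5]
opening: -0.0
grasp_force: 0.4
```

play_rows([
  {"dp": [0,0.015,0],"turn": [0,0,0],"fingers": 1},
  {"dp": [0,0,0],"turn": [0,0,0],"fingers": 1},
])

```text
clock: 9.55
eef_pos: [503.7, -188.7, 19.2]
tcp_rot: [-3.141, -0.0, 1.436]
contact_force: [-1.7, 0.0, 1.4]
opening: -0.001
grasp_force: 1.2
```

play_rows([
  {"dp": [0,0.015,0],"turn": [0,0,0],"fingers": 1},
  {"dp": [0,0,0],"turn": [0,0,0],"fingers": 1},
])

```text
clock: 9.72
eef_pos: [503.9, -188.7, 19.1]
tcp_rot: [-3.14, -0.0, 1.436]
contact_force: [-4.4, 0.1, 2.9]
opening: -0.001
grasp_force: 2.4
```

play_rows([
  {"dp": [0,0.015,0],"turn": [0,0,0],"fingers": 1},
  {"dp": [0,0,0],"turn": [0,0,0],"fingers": 1},
])

```text
clock: 9.88
eef_pos: [504.1, -188.7, 19.1]
tcp_rot: [-3.139, -0.0, 1.436]
contact_force: [-7.3, 0.4, 4.3]
opening: -0.001
grasp_force: 3.2
```

play_rows([
  {"dp": [0,0.015,0],"turn": [0,0,0],"fingers": 1},
  {"dp": [0,0,0],"turn": [0,0,0],"fingers": 1},
  {"dp": [0,0,0],"turn": [0,0,0],"fingers": 1},
])

```text
clock: 10.13
eef_pos: [504.2, -188.7, 19.0]
tcp_rot: [-3.138, -0.001, 1.436]
contact_force: [-7.1, 0.8, 5.9]
opening: 0.002
grasp_force: 3.9
```

Run:
```python
from h import *
import cv2
f=r.grab_frame("top"); g=r.grab_frame("scene")
a=cv2.resize(f["pixels"][190:260,215:300,::-1],(425,350),interpolation=cv2.INTER_CUBIC)
b=cv2.resize(g["pixels"][205:275,230:305,::-1],(375,350),interpolation=cv2.INTER_CUBIC)
cv2.imwrite("pics/s4.png",np.hstack([a,b]))
```

```text
(no output)
```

View pics/s4.png

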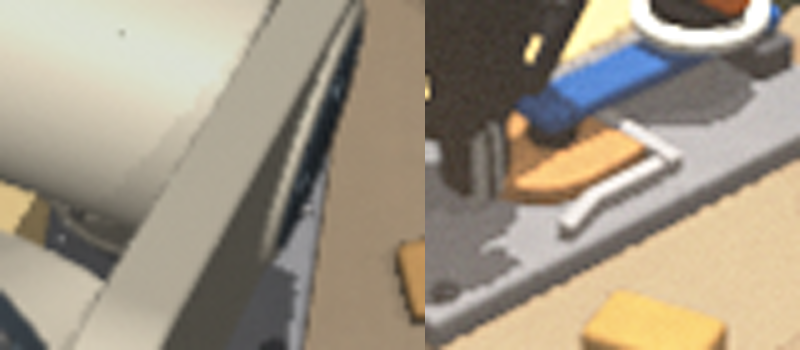

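The scene view shows the lift's straight edge at the stop, near (640,145), with the force building. One more nudge, then I'll back off, raise and check from above. Contact is at press x ≈ -72.

play_rows([
  {"dp": [0,0.02,0],"turn": [0,0,0],"fingers": 1},
  {"dp": [0,0,0],"turn": [0,0,0],"fingers": 1},
  {"dp": [0,0,0],"turn": [0,0,0],"fingers": 1},
])

```text
clock: 10.48
eef_pos: [504.4, -188.6, 18.9]
tcp_rot: [-3.137, -0.001, 1.436]
contact_force: [-9.5, 1.6, 7.2]
opening: 0.002
grasp_force: 4.9
```

play_rows([
  {"dp": [0,-0.2,0],"turn": [0,0,0],"fingers": 1},
  {"dp": [0,-0.5,-0.3],"turn": [0,0,0],"fingers": 1},
  {"dp": [0,-0.5,-0.8],"turn": [0,0,0],"fingers": 1},
  {"dp": [0,0,-1],"turn": [0,0,0],"fingers": 0.5},
  {"dp": [0,0,-1],"turn": [0,0,0],"fingers": 0},
])

```text
clock: 10.9
eef_pos: [457.7, -182.4, 144.0]
tcp_rot: [-3.14, -0.0, 1.435]
contact_force: [1.7, -1.3, 0.3]
opening: 0.271
grasp_force: 0.0
```

play_rows([
  {"dp": [-1,0,-0.2],"turn": [0,0,0],"fingers": 0},
  {"dp": [-1,0,0],"turn": [0,0,0],"fingers": 0},
  {"dp": [-1,0,0],"turn": [0,0,0],"fingers": 0},
  {"dp": [-1,0,0],"turn": [0,0,0],"fingers": 0},
  {"dp": [0,0,0],"turn": [0,0,0],"fingers": 0},
])

```text
clock: 11.32
eef_pos: [438.1, -348.1, 152.3]
tcp_rot: [3.137, 0.005, 1.433]
contact_force: [0.3, -0.8, -0.1]
opening: 0.979
grasp_force: 0.0
```

Run:
```python
from h import *
import cv2
f=r.grab_frame("top"); g=r.grab_frame("scene")
a=cv2.resize(f["pixels"][145:265,210:300,::-1],(420,560),interpolation=cv2.INTER_CUBIC)
b=cv2.resize(g["pixels"][185:285,200:268,::-1],(380,560),interpolation=cv2.INTER_CUBIC)
cv2.imwrite("pics/s5.png",np.hstack([a,b]))
```

```text
(no output)
```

View pics/s5.png

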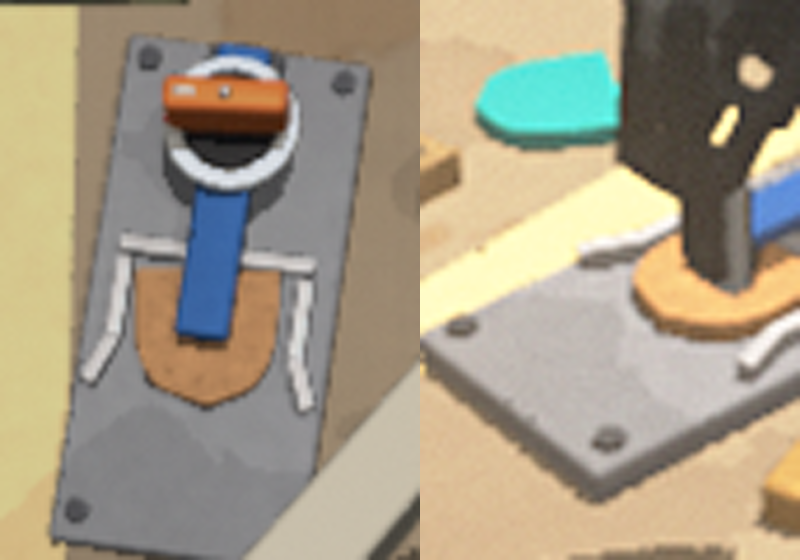

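Run:
```python
from h import *
import cv2
f=r.grab_frame("top")
p=f["pixels"]
yaw=-.141;R=np.array([[np.cos(yaw),-np.sin(yaw)],[np.sin(yaw),np.cos(yaw)]]);t=np.array([575.66,-195.18])
# rectify z=25 plane: press x -90..20, y 50..-50, 6 px/mm
H=[]
P=np.linalg.inv(f["pose"])
def proj(x,y,z=25):
    w=np.r_[R@[x,y]+t,z,1]; c=P@w; return [f["fx"]*c[0]/c[2]+f["cx"],f["fy"]*c[1]/c[2]+f["cy"]]
src=np.float32([proj(20,50),proj(20,-50),proj(-90,-50),proj(-90,50)])
s=5
dst=np.float32([[0,0],[100*s,0],[100*s,110*s],[0,110*s]])
M=cv2.getPerspectiveTransform(src,dst)
im=cv2.warpPerspective(p[...,::-1].copy(),M,(100*s,110*s),flags=cv2.INTER_CUBIC)
for x in range(-80,20,10):cv2.putText(im,f"{x}",(0,(20-x)*s),0,.4,(0,0,255)); cv2.line(im,(25,(20-x)*s),(35,(20-x)*s),(0,0,255),1)
cv2.imwrite("pics/s6.png",im)
```

```text
(no output)
```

View pics/s6.png

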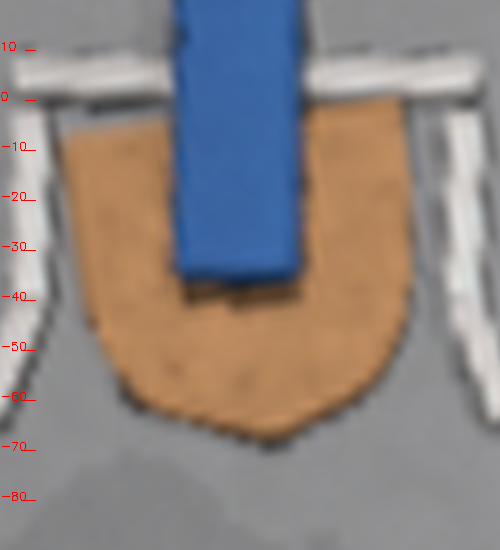

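The straight edge is askew: the right corner touches the stop, but the left corner, at (65,130) in the rectified view, is about 5 mm short. I'll square it with a push left of centre, at y ≈ +20.

play_rows([
  {"dp": [0.95,0.1,0],"turn": [0,0,0],"fingers": 1},
  {"dp": [0.95,0.1,0],"turn": [0,0,0],"fingers": 1},
  {"dp": [0.95,0.1,0],"turn": [0,0,0],"fingers": 1},
  {"dp": [0.95,0.1,0],"turn": [0,0,0],"fingers": 1},
  {"dp": [0.95,0.1,0],"turn": [0,0,0],"fingers": 1},
])

```text
clock: 11.88
eef_pos: [483.0, -152.8, 151.3]
tcp_rot: [3.141, -0.0, 1.437]
contact_force: [-0.6, -0.0, 0.3]
opening: 0.297
grasp_force: 0.0
```

play_rows([
  {"dp": [0,0,0.7],"turn": [0,0,0],"fingers": 1},
  {"dp": [0,0,0.7],"turn": [0,0,0],"fingers": 1},
  {"dp": [0,0,0.7],"turn": [0,0,0],"fingers": 1},
  {"dp": [0,0,0.5],"turn": [0,0,0],"fingers": 1},
  {"dp": [0,0,0],"turn": [0,0,0],"fingers": 1},
])

```text
clock: 12.3
eef_pos: [480.4, -153.4, 44.1]
tcp_rot: [-3.136, -0.001, 1.438]
contact_force: [-1.2, 0.2, -0.4]
opening: 0.002
grasp_force: 0.0
```

play_rows([
  {"dp": [-0.2,0,0.4],"turn": [0,0,0],"fingers": 1},
  {"dp": [0,0,0.2],"turn": [0,0,0],"fingers": 1},
  {"dp": [0,0.2,0],"turn": [0,0,0],"fingers": 1},
  {"dp": [0,0.2,0],"turn": [0,0,0],"fingers": 1},
  {"dp": [0,0.1,0],"turn": [0,0,0],"fingers": 1},
])

```text
clock: 12.72
eef_pos: [504.3, -166.6, 24.6]
tcp_rot: [3.139, 0.0, 1.436]
contact_force: [0.4, 0.3, -0.5]
opening: 0.001
grasp_force: 0.0
```

play_rows([
  {"dp": [0,0.025,0],"turn": [0,0,0],"fingers": 1},
  {"dp": [0,0.025,0],"turn": [0,0,0],"fingers": 1},
  {"dp": [0,0.025,0],"turn": [0,0,0],"fingers": 1},
  {"dp": [0,0.025,0],"turn": [0,0,0],"fingers": 1},
  {"dp": [0,0.025,0],"turn": [0,0,0],"fingers": 1},
])

```text
clock: 13.13
eef_pos: [506.7, -167.0, 23.4]
tcp_rot: [-3.142, 0.0, 1.436]
contact_force: [-0.7, -0.1, 0.1]
opening: 0.004
grasp_force: 0.0
```

play_rows([
  {"dp": [0,0.02,0],"turn": [0,0,0],"fingers": 1},
  {"dp": [0,0.02,0],"turn": [0,0,0],"fingers": 1},
  {"dp": [0,0,0],"turn": [0,0,0],"fingers": 1},
])

```text
clock: 13.38
eef_pos: [508.4, -167.3, 23.3]
tcp_rot: [3.142, 0.0, 1.436]
contact_force: [0.6, -0.1, -0.1]
opening: -0.002
grasp_force: 0.0
```

play_rows([
  {"dp": [0,-0.1,0],"turn": [0,0,0],"fingers": 1},
  {"dp": [0,0,0.1],"turn": [0,0,0],"fingers": 1},
  {"dp": [0,0.05,0],"turn": [0,0,0],"fingers": 1},
  {"dp": [0,0.05,0],"turn": [0,0,0],"fingers": 1},
  {"dp": [0,0.025,0],"turn": [0,0,0],"fingers": 1},
])

```text
clock: 13.8
eef_pos: [509.7, -167.5, 19.2]
tcp_rot: [3.141, 0.0, 1.436]
contact_force: [0.9, -0.8, -0.3]
opening: -0.003
grasp_force: 0.1
```

play_rows([
  {"dp": [0,0.02,0],"turn": [0,0,0],"fingers": 1},
  {"dp": [0,0,0],"turn": [0,0,0],"fingers": 1},
])

```text
clock: 13.97
eef_pos: [510.1, -167.4, 19.2]
tcp_rot: [-3.141, -0.0, 1.436]
contact_force: [-0.9, 1.5, -0.2]
opening: -0.001
grasp_force: 0.3
```

play_rows([
  {"dp": [0,0.02,0],"turn": [0,0,0],"fingers": 1},
  {"dp": [0,0,0],"turn": [0,0,0],"fingers": 1},
])

```text
clock: 14.13
eef_pos: [510.5, -167.4, 19.2]
tcp_rot: [-3.141, -0.0, 1.436]
contact_force: [-2.2, 0.8, 1.0]
opening: 0.002
grasp_force: 1.0
```

play_rows([
  {"dp": [0,0.025,0],"turn": [0,0,0],"fingers": 1},
  {"dp": [0,0.025,0],"turn": [0,0,0],"fingers": 1},
  {"dp": [0,0,0],"turn": [0,0,0],"fingers": 1},
])

```text
clock: 14.38
eef_pos: [511.2, -167.3, 18.9]
tcp_rot: [-3.138, -0.001, 1.436]
contact_force: [-6.3, 2.9, 3.4]
opening: 0.0
grasp_force: 3.4
```

play_rows([
  {"dp": [0,0.025,0],"turn": [0,0,0],"fingers": 1},
  {"dp": [0,0.025,0],"turn": [0,0,0],"fingers": 1},
  {"dp": [0,0,0],"turn": [0,0,0],"fingers": 1},
])

```text
clock: 14.63
eef_pos: [511.6, -167.2, 18.8]
tcp_rot: [-3.135, -0.001, 1.436]
contact_force: [-10.8, 3.7, 7.9]
opening: 0.001
grasp_force: 5.6
```

play_rows([
  {"dp": [0,-0.2,0],"turn": [0,0,0],"fingers": 1},
  {"dp": [0,-0.5,-0.3],"turn": [0,0,0],"fingers": 1},
  {"dp": [0,-0.3,-0.9],"turn": [0,0,0],"fingers": 1},
  {"dp": [0,0,-1],"turn": [0,0,0],"fingers": 0.5},
  {"dp": [0,0,-1],"turn": [0,0,0],"fingers": 0},
])

```text
clock: 15.05
eef_pos: [474.1, -162.6, 148.3]
tcp_rot: [-3.141, -0.0, 1.436]
contact_force: [0.7, -0.8, 0.7]
opening: 0.271
grasp_force: 0.0
```

play_rows([
  {"dp": [-1,0,-0.2],"turn": [0,0,0],"fingers": 0},
  {"dp": [-1,0,0],"turn": [0,0,0],"fingers": 0},
  {"dp": [-1,0,0],"turn": [0,0,0],"fingers": 0},
  {"dp": [-1,0,0],"turn": [0,0,0],"fingers": 0},
  {"dp": [-1,0,0],"turn": [0,0,0],"fingers": 0},
])

```text
clock: 15.47
eef_pos: [448.2, -363.2, 156.0]
tcp_rot: [3.14, 0.001, 1.436]
contact_force: [1.7, 0.4, -0.1]
opening: 0.978
grasp_force: 0.0
```

```bash
cat > look.py <<'E'
from h import *
import cv2
yaw=-.141;R=np.array([[np.cos(yaw),-np.sin(yaw)],[np.sin(yaw),np.cos(yaw)]]);t=np.array([575.66,-195.18]);s=5
def rect(z,x0,x1,y0,y1):
    f=r.grab_frame("top");P=np.linalg.inv(f["pose"])
    def proj(x,y):
        c=P@np.r_[R@[x,y]+t,z,1]; return [f["fx"]*c[0]/c[2]+f["cx"],f["fy"]*c[1]/c[2]+f["cy"]]
    src=np.float32([proj(x1,y1),proj(x1,y0),proj(x0,y0),proj(x0,y1)])
    w,h=int((y1-y0)*s),int((x1-x0)*s)
    return cv2.warpPerspective(f["pixels"],cv2.getPerspectiveTransform(src,np.float32([[0,0],[w,0],[w,h],[0,h]])),(w,h),flags=cv2.INTER_CUBIC)
E
python3 - <<'E'
from look import *
im=rect(25,-90,20,-50,50)
hsv=cv2.cvtColor(im,cv2.COLOR_RGB2HSV)
m=((hsv[...,0]<25)&(hsv[...,1]>95)&(hsv[...,2]>90)).astype(np.uint8)
for y in(32,30,27,24,20,16,-16,-20,-24,-28,-31,-34):
    c=np.where(m[:,int((50-y)*s)])[0]; print(y,20-c.min()/s if len(c) else None,20-c.max()/s if len(c) else None)
for x in(-10,-20,-30): c=np.where(m[int((20-x)*s)])[0];print(x,50-c.min()/s,50-c.max()/s)
print(r.sense()["eef_pos"])
cv2.imwrite("pics/s7.png",im[...,::-1])
E
```

```text
32 -6.399999999999999 -44.2
30 -6.199999999999999 -48.2
27 -5.800000000000001 -53.0
24 -5.399999999999999 -59.0
20 -4.800000000000001 -61.2
16 -34.6 -62.8
-16 -1.1999999999999993 -61.400000000000006
-20 -0.8000000000000007 -59.599999999999994
-24 -0.3999999999999986 -56.0
-28 -0.1999999999999993 -49.599999999999994
-31 -13.399999999999999 -38.0
-34 None None
-10 38.2 -30.599999999999994
-20 35.8 -31.200000000000003
-30 34.4 -31.0
[ 448.00675511 -369.95212318  156.32450966]
```

The image code shows the edge still about 0.1 rad askew, with the left corner catching on the left rail. I'll turn the tool 40° and push the left rear diagonally to free that corner.

play_rows([
  {"dp": [0.97,0.1,0],"turn": [0,0,0],"fingers": 1},
  {"dp": [0.97,0.1,0],"turn": [0,0,0],"fingers": 1},
  {"dp": [0.97,0.1,0],"turn": [0,0,0],"fingers": 1},
  {"dp": [0.97,0.1,0],"turn": [0,0,0],"fingers": 1},
  {"dp": [0.97,0.1,0],"turn": [0,0,0],"fingers": 1},
])

```text
clock: 15.93
eef_pos: [494.7, -170.1, 155.5]
tcp_rot: [3.14, 0.0, 1.435]
contact_force: [1.2, -0.8, -0.1]
opening: 0.3
grasp_force: 0.0
```

play_rows([
  {"dp": [0.97,0.1,0],"turn": [0,0,0],"fingers": 1},
  {"dp": [0,0,0],"turn": [0,0,0.95],"fingers": 1},
  {"dp": [0,0,0],"turn": [0,0,0.95],"fingers": 1},
  {"dp": [0,0,0],"turn": [0,0,0.95],"fingers": 1},
  {"dp": [0,0,0.4],"turn": [0,0,0.95],"fingers": 1},
])

```text
clock: 16.35
eef_pos: [506.0, -133.7, 141.7]
tcp_rot: [3.135, -0.002, 1.034]
contact_force: [-0.4, 0.0, 0.5]
opening: 0.002
grasp_force: 0.0
```

play_rows([
  {"dp": [0,0,0.6],"turn": [0,0,0.95],"fingers": 1},
  {"dp": [0,0,0.7],"turn": [0,0,0.95],"fingers": 1},
  {"dp": [0,0,0.7],"turn": [0,0,0.95],"fingers": 1},
  {"dp": [0,0,0.5],"turn": [0,0,0],"fingers": 1},
  {"dp": [0,0,0],"turn": [0,0,0],"fingers": 1},
])

```text
clock: 16.77
eef_pos: [501.3, -133.0, 36.1]
tcp_rot: [-3.138, 0.003, 0.739]
contact_force: [-1.5, 0.5, 0.2]
opening: -0.002
grasp_force: 0.0
```

```bash
cat > w.py <<'E'
from look import *
q=r.sense();print(((q["eef_pos"][:2]-t)@R).round(1),q["eef_pos"][2].round(1),q["tcp_rot"].round(3),q["contact_force"].round(1),q["qpos"].round(2))
E
python3 w.py
```

```text
[-82.4  51.2] 36.1 [-3.138e+00  3.000e-03  7.390e-01] [-1.5  0.5  0.2] [-0.26  0.47  2.   -0.    0.68  0.57]
```

play_rows([
  {"dp": [-0.1,0,0.25],"turn": [0,0,0],"fingers": 1},
  {"dp": [0,0.1,0.17],"turn": [0,0,0],"fingers": 1},
  {"dp": [0,0.2,0],"turn": [0,0,0],"fingers": 1},
  {"dp": [0,0.15,0],"turn": [0,0,0],"fingers": 1},
  {"dp": [0,0.05,0],"turn": [0,0,0],"fingers": 1},
])

```text
clock: 17.18
eef_pos: [516.0, -152.3, 23.6]
tcp_rot: [3.139, -0.002, 0.739]
contact_force: [-0.3, -0.1, 0.3]
opening: -0.001
grasp_force: 0.0
```

play_rows([
  {"dp": [0,0.025,0],"turn": [0,0,0],"fingers": 1},
  {"dp": [0,0.025,0],"turn": [0,0,0],"fingers": 1},
  {"dp": [0,0.025,0],"turn": [0,0,0],"fingers": 1},
  {"dp": [0,0.025,0],"turn": [0,0,0],"fingers": 1},
  {"dp": [0,0,0],"turn": [0,0,0],"fingers": 1},
])

```text
clock: 17.6
eef_pos: [516.8, -154.0, 22.6]
tcp_rot: [3.141, -0.0, 0.739]
contact_force: [-0.3, -0.2, 0.5]
opening: -0.0
grasp_force: 0.0
```

```bash
python3 w.py
```

```text
[-64.1  32.5] 22.6 [ 3.141 -0.     0.739] [-0.3 -0.2  0.5] [-0.29  0.51  1.96 -0.    0.67  0.54]
```

play_rows([
  {"dp": [0,0,0.085],"turn": [0,0,0],"fingers": 1},
  {"dp": [0,0.025,0],"turn": [0,0,0],"fingers": 1},
  {"dp": [0,0.025,0],"turn": [0,0,0],"fingers": 1},
  {"dp": [0,0.025,0],"turn": [0,0,0],"fingers": 1},
  {"dp": [0,0,0],"turn": [0,0,0],"fingers": 1},
])

```text
clock: 18.02
eef_pos: [518.9, -156.3, 19.1]
tcp_rot: [3.141, -0.0, 0.739]
contact_force: [-0.0, -0.9, 0.1]
opening: 0.001
grasp_force: 0.0
```

play_rows([
  {"dp": [0,0.025,0],"turn": [0,0,0],"fingers": 1},
  {"dp": [0,0.025,0],"turn": [0,0,0],"fingers": 1},
  {"dp": [0,0,0],"turn": [0,0,0],"fingers": 1},
])

```text
clock: 18.27
eef_pos: [520.2, -157.8, 19.1]
tcp_rot: [3.141, -0.0, 0.739]
contact_force: [-0.2, 0.6, 0.7]
opening: -0.005
grasp_force: 0.0
```

play_rows([
  {"dp": [0,0.025,0],"turn": [0,0,0],"fingers": 1},
  {"dp": [0,0.025,0],"turn": [0,0,0],"fingers": 1},
  {"dp": [0,0,0],"turn": [0,0,0],"fingers": 1},
])

```text
clock: 18.52
eef_pos: [521.3, -159.1, 19.1]
tcp_rot: [-3.141, 0.0, 0.739]
contact_force: [-0.2, 0.7, -0.0]
opening: -0.001
grasp_force: 0.4
```

```bash
python3 w.py
```

```text
[-58.9  28.1] 19.1 [-3.141  0.     0.739] [-0.2  0.7 -0. ] [-0.3   0.52  1.95  0.    0.67  0.53]
```

play_rows([
  {"dp": [0,0.025,0],"turn": [0,0,0],"fingers": 1},
  {"dp": [0,0.025,0],"turn": [0,0,0],"fingers": 1},
  {"dp": [0,0,0],"turn": [0,0,0],"fingers": 1},
])

```text
clock: 18.77
eef_pos: [522.9, -160.7, 19.1]
tcp_rot: [3.141, -0.0, 0.739]
contact_force: [-0.5, 0.2, -0.0]
opening: -0.0
grasp_force: 0.3
```

play_rows([
  {"dp": [0,0.025,0],"turn": [0,0,0],"fingers": 1},
  {"dp": [0,0.025,0],"turn": [0,0,0],"fingers": 1},
  {"dp": [0,0,0],"turn": [0,0,0],"fingers": 1},
])

```text
clock: 19.02
eef_pos: [524.3, -162.2, 19.1]
tcp_rot: [3.141, -0.0, 0.739]
contact_force: [0.3, 0.1, -1.6]
opening: -0.003
grasp_force: 0.2
```

```bash
python3 w.py
```

```text
[-55.4  25.4] 19.1 [ 3.141 -0.     0.739] [ 0.3  0.1 -1.6] [-0.3   0.53  1.94 -0.    0.67  0.53]
```

play_rows([
  {"dp": [0,0.025,0],"turn": [0,0,0],"fingers": 1},
  {"dp": [0,0,0],"turn": [0,0,0],"fingers": 1},
])

```text
clock: 19.18
eef_pos: [524.6, -162.8, 19.0]
tcp_rot: [-3.141, 0.0, 0.739]
contact_force: [-0.9, 0.9, 0.4]
opening: -0.001
grasp_force: 0.7
```

play_rows([
  {"dp": [0,-0.3,0],"turn": [0,0,0],"fingers": 1},
  {"dp": [0,-0.7,-0.3],"turn": [0,0,0],"fingers": 1},
  {"dp": [0,0,-1],"turn": [0,0,0],"fingers": 1},
  {"dp": [0,0,-1],"turn": [0,0,0],"fingers": 1},
  {"dp": [-0.7,-0.7,-0.5],"turn": [0,0,0],"fingers": 1},
])

```text
clock: 19.6
eef_pos: [467.6, -132.4, 134.6]
tcp_rot: [3.132, -0.006, 0.74]
contact_force: [1.1, -1.0, 1.3]
opening: 0.0
grasp_force: 0.0
```

play_rows([
  {"dp": [-0.75,0.6,0],"turn": [0,0,-0.97],"fingers": 1},
  {"dp": [-0.75,0.6,0],"turn": [0,0,-0.97],"fingers": 1},
  {"dp": [-0.75,0.6,0],"turn": [0,0,-0.97],"fingers": 1},
  {"dp": [-0.75,0.6,0],"turn": [0,0,-0.97],"fingers": 1},
  {"dp": [-0.75,0.4,0],"turn": [0,0,-0.97],"fingers": 1},
])

```text
clock: 20.02
eef_pos: [462.1, -320.0, 130.3]
tcp_rot: [3.14, 0.001, 1.252]
contact_force: [0.5, 0.3, -0.2]
opening: -0.001
grasp_force: 0.0
```

```bash
cat > m.py <<'E'
from look import *
im=rect(25,-90,20,-50,50)
hsv=cv2.cvtColor(im,cv2.COLOR_RGB2HSV)
m=((hsv[...,0]<25)&(hsv[...,1]>95)&(hsv[...,2]>90)).astype(np.uint8)
for y in(32,30,27,24,20,-20,-24,-28,-31,-34):
    c=np.where(m[:,int((50-y)*s)])[0]; print(y,round(20-c.min()/s,1) if len(c) else None,round(20-c.max()/s,1) if len(c) else None)
for x in(-10,-20,-30): c=np.where(m[int((20-x)*s)])[0];print(x,round(50-c.min()/s,1),round(50-c.max()/s,1))
cv2.imwrite("pics/s8.png",im[...,::-1])
E
python3 m.py; python3 w.py
```

```text
32 None None
30 None None
27 -0.4 -37.4
24 -0.2 -46.6
20 -0.4 -53.2
-20 -0.4 -22.4
-24 -0.2 -16.8
-28 0.0 -9.6
-31 -0.2 -5.4
-34 None None
-10 28.4 -27.8
-20 28.2 -21.6
-30 27.8 -14.6
[ -92.9 -144.6] 130.7 [3.137 0.004 1.262] [ 1.4 -5.   0.8] [-0.61  0.38  1.85 -0.    0.91 -0.3 ]
```

The lift is now square against the stop: front edge at -0.3 across its width, and lying against the right rail. Next is the handle.

play_rows([
  {"dp": [0,0,-0.5],"turn": [0,0,-0.8],"fingers": 0.3},
  {"dp": [0,0,-0.5],"turn": [0,0,-0.8],"fingers": 0},
  {"dp": [0,0,0],"turn": [0,0,-0.6],"fingers": 0},
  {"dp": [0,0,0],"turn": [0,0,0],"fingers": 0},
])

```text
clock: 20.4
eef_pos: [462.4, -318.1, 170.8]
tcp_rot: [3.14, 0.001, 1.48]
contact_force: [0.4, 0.8, -0.5]
opening: 0.564
grasp_force: 0.0
```

```bash
python3 w.py
python3 - <<'E'
from look import *
from scipy.spatial.transform import Rotation as Ro
q=r.sense();d=np.array([635.3,-203.4,150])-q["eef_pos"]
print(Ro.from_euler('xyz',q["tcp_rot"]).inv().apply(d)/40, q["eef_pos"])
E
python3 m.py
```

```text
[ -94.9 -137.6] 170.8 [3.14e+00 1.00e-03 1.48e+00] [ 0.4  0.8 -0.5] [-0.61  0.32  1.83 -0.    0.99 -0.51]
[3.24881165 4.04440692 0.52410259] [ 462.37543534 -318.12747739  170.81830232]
32 None None
30 None None
27 -0.4 -37.4
24 -0.2 -46.6
20 -0.4 -53.0
-20 None None
-24 None None
-28 None None
-31 None None
-34 None None
-10 28.4 16.8
-20 28.2 17.2
-30 27.8 16.6
```

play_rows([
  {"dp": [0.54,0.675,0],"turn": [0,0,-0.2],"fingers": 0},
  {"dp": [0.54,0.675,0],"turn": [0,0,0],"fingers": 0},
  {"dp": [0.54,0.675,0],"turn": [0,0,0],"fingers": 0},
  {"dp": [0.54,0.675,0],"turn": [0,0,0],"fingers": 0},
  {"dp": [0.54,0.675,0],"turn": [0,0,0],"fingers": 0},
])

```text
clock: 20.87
eef_pos: [605.5, -219.0, 168.9]
tcp_rot: [-3.14, -0.0, 1.496]
contact_force: [-0.8, -0.5, -0.2]
opening: 1.0
grasp_force: 0.0
```

play_rows([
  {"dp": [0.54,0.675,0.1],"turn": [0,0,0],"fingers": 0},
  {"dp": [0,0,0],"turn": [0,0,0],"fingers": 0},
  {"dp": [0,0,0],"turn": [0,0,0],"fingers": 0},
])

```text
clock: 21.12
eef_pos: [633.7, -199.3, 164.3]
tcp_rot: [-3.14, -0.0, 1.499]
contact_force: [-0.9, -0.2, -0.4]
opening: 1.001
grasp_force: 0.0
```

```bash
python3 w.py
python3 - <<'E'
from look import *
from scipy.spatial.transform import Rotation as Ro
q=r.sense();d=np.array([635.3,-203.4,72])-q["eef_pos"]
print(Ro.from_euler('xyz',q["tcp_rot"]).inv().apply(d)/40, q["eef_pos"])
E
```

```text
[58.   4.1] 164.3 [-3.14  -0.     1.499] [-0.9 -0.2 -0.4] [-0.31  0.48  1.6  -0.    1.07 -0.24]
[-0.10137449  0.05290167  2.30705473] [ 633.66213186 -199.25573778  164.28794879]
```

Now descend, then close gently.

play_rows([
  {"dp": [-0.1,0.053,0.4],"turn": [0,0,0],"fingers": 0},
  {"dp": [0,0,0.5],"turn": [0,0,0],"fingers": 0},
  {"dp": [0,0,0.5],"turn": [0,0,0],"fingers": 0},
  {"dp": [0,0,0.5],"turn": [0,0,0],"fingers": 0},
  {"dp": [0,0,0.35],"turn": [0,0,0],"fingers": 0},
])

```text
clock: 21.53
eef_pos: [632.9, -205.6, 73.7]
tcp_rot: [-3.139, -0.0, 1.496]
contact_force: [-1.0, -0.6, -0.3]
opening: 0.997
grasp_force: 0.0
```

play_rows([
  {"dp": [0,0,0],"turn": [0,0,0],"fingers": 0},
  {"dp": [0,0,0],"turn": [0,0,0],"fingers": 0},
  {"dp": [0,0,0],"turn": [0,0,0],"fingers": 0},
])

```text
clock: 21.78
eef_pos: [635.6, -205.8, 76.8]
tcp_rot: [3.141, 0.0, 1.498]
contact_force: [0.1, -0.3, 0.4]
opening: 0.996
grasp_force: 0.0
```

```bash
python3 w.py
python3 - <<'E'
from look import *
print(r.sense()["eef_pos"]); import cv2
g=r.grab_frame("scene");b=cv2.resize(g["pixels"][150:250,220:340,::-1],None,fx=5,fy=5,interpolation=cv2.INTER_CUBIC)
cv2.imwrite("pics/s9.png",b)
E
```

```text
[60.8 -2.1] 76.8 [3.141 0.    1.498] [ 0.1 -0.3  0.4] [-0.32  0.58  1.65 -0.    0.91 -0.24]
[ 635.56038891 -205.76973059   76.83617287]
```

View pics/s9.png

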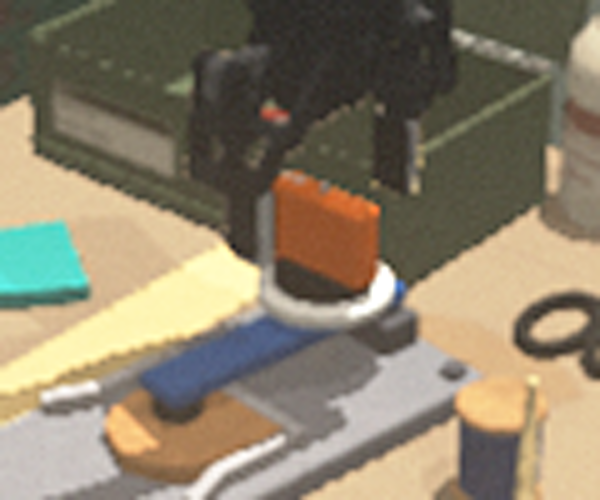

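The open fingers straddle the orange bar, at about (325,230) in the crop, and clear the disc. I'll centre, lower and grip.

play_rows([
  {"dp": [0.05,-0.015,0.1],"turn": [0,0,0],"fingers": 0},
  {"dp": [0,0,0],"turn": [0,0,0],"fingers": 0.4},
  {"dp": [0,0,0],"turn": [0,0,0],"fingers": 0.7},
  {"dp": [0,0,0],"turn": [0,0,0],"fingers": 1},
  {"dp": [0,0,0],"turn": [0,0,0],"fingers": 1},
], force=80)

```text
clock: 22.25
eef_pos: [635.0, -203.3, 72.1]
tcp_rot: [3.141, 0.0, 1.499]
contact_force: [-0.9, 0.7, -0.0]
opening: 0.456
grasp_force: 0.0
```

play_rows([
  {"dp": [0,0,0],"turn": [0,0,0],"fingers": 1},
  {"dp": [0,0,0],"turn": [0,0,0],"fingers": 1},
  {"dp": [0,0,0],"turn": [0,0,0],"fingers": 1},
])

```text
clock: 22.5
eef_pos: [637.0, -203.6, 72.6]
tcp_rot: [3.137, 0.001, 1.499]
contact_force: [5.5, 0.8, -1.1]
opening: 0.175
grasp_force: 79.2
```

```bash
python3 w.py; python3 -c "
from rig import r
q=r.sense();print(q['wrist_torque'],q['eef_pos'],q['opening'],q['grasp_force'])"
```

```text
[61.9  0.3] 72.6 [3.137e+00 1.000e-03 1.499e+00] [ 5.5  0.8 -1.1] [-0.31  0.59  1.65  0.    0.9  -0.24]
[ 0.04073442 -0.75985023  0.04474839] [ 636.96785036 -203.58439783   72.61331907] 0.17488514869756427 79.15268182754517
```

play_rows([
  {"dp": [0,0.035,0],"turn": [0,0,0],"fingers": 1},
  {"dp": [0,0,0],"turn": [0,0,0.6],"fingers": 1},
  {"dp": [0,0,0],"turn": [0,0,0.6],"fingers": 1},
  {"dp": [0,0,0],"turn": [0,0,0.6],"fingers": 1},
  {"dp": [0,0,0],"turn": [0,0,0.6],"fingers": 1},
])

```text
clock: 22.92
eef_pos: [637.2, -203.5, 72.5]
tcp_rot: [3.14, -0.0, 1.244]
contact_force: [1.7, 0.5, 3.1]
opening: 0.174
grasp_force: 79.9
```

```bash
echo "q=r.sense();print(q['wrist_torque'].round(3),q['opening'].round(3),q['grasp_force'].round(1),q['clock'])" >> w.py; python3 w.py
```

```text
[62.1  0.4] 72.5 [ 3.14  -0.     1.244] [1.7 0.5 3.1] [-0.31  0.59  1.65  0.    0.9   0.02]Traceback (most recent call last):
  File "w.py", line 3, in <module>
    q=r.sense();print(q['wrist_torque'].round(3),q['opening'].round(3),q['grasp_force'].round(1),q['clock'])
                                                 ^^^^^^^^^^^^^^^^^^
AttributeError: 'float' object has no attribute 'round'
```

play_rows([
  {"dp": [0,0,0],"turn": [0,0,0.6],"fingers": 1},
  {"dp": [0,0,0],"turn": [0,0,0.6],"fingers": 1},
  {"dp": [0,0,0],"turn": [0,0,0.6],"fingers": 1},
  {"dp": [0,0,0],"turn": [0,0,0.6],"fingers": 1},
  {"dp": [0,0,0],"turn": [0,0,0.6],"fingers": 1},
])

```text
clock: 23.33
eef_pos: [637.4, -203.5, 72.5]
tcp_rot: [3.14, -0.001, 0.93]
contact_force: [3.1, 0.9, 1.7]
opening: 0.177
grasp_force: 79.8
```

```bash
python3 w.py
```

```text
[62.3  0.4] 72.5 [ 3.14e+00 -1.00e-03  9.30e-01] [3.1 0.9 1.7] [-0.31  0.59  1.65  0.    0.9   0.33]Traceback (most recent call last):
  File "w.py", line 3, in <module>
    q=r.sense();print(q['wrist_torque'].round(3),q['opening'].round(3),q['grasp_force'].round(1),q['clock'])
                                                 ^^^^^^^^^^^^^^^^^^
AttributeError: 'float' object has no attribute 'round'
```

play_rows([
  {"dp": [0,0,0],"turn": [0,0,0.6],"fingers": 1},
  {"dp": [0,0,0],"turn": [0,0,0.6],"fingers": 1},
  {"dp": [0,0,0],"turn": [0,0,0.6],"fingers": 1},
  {"dp": [0,0,0],"turn": [0,0,0.6],"fingers": 1},
])

```text
clock: 23.67
eef_pos: [637.5, -203.5, 72.5]
tcp_rot: [3.14, -0.002, 0.679]
contact_force: [4.5, -0.0, 1.8]
opening: 0.175
grasp_force: 79.7
```

```bash
cat > tq.py <<'E'
from rig import r
q=r.sense();print(q['wrist_torque'].round(3),q['contact_force'].round(1),round(q['tcp_rot'][2],3),round(q['qpos'][5],2),round(q['grasp_force']),round(q['joint_efforts'][5],3))
E
python3 tq.py
```

```text
[ 0.24  -0.583  0.109] [ 4.5 -0.   1.8] 0.679 0.58 80 -1.159
```

play_rows([
  {"dp": [0,0,0],"turn": [0,0,0.5],"fingers": 1},
  {"dp": [0,0,0],"turn": [0,0,0.5],"fingers": 1},
  {"dp": [0,0,0],"turn": [0,0,0.5],"fingers": 1},
  {"dp": [0,0,0],"turn": [0,0,0.5],"fingers": 1},
])

```text
clock: 24.0
eef_pos: [637.7, -203.6, 72.6]
tcp_rot: [3.14, -0.002, 0.47]
contact_force: [4.2, 0.9, 0.9]
opening: 0.177
grasp_force: 79.7
```

```bash
python3 tq.py
```

```text
[ 0.216 -0.681  0.319] [4.2 0.9 0.9] 0.47 0.79 80 -0.722
```

The torque is climbing, so the screw has jammed. Small steps from here.

play_rows([
  {"dp": [0,0,0],"turn": [0,0,0.4],"fingers": 1},
  {"dp": [0,0,0],"turn": [0,0,0.4],"fingers": 1},
])

```text
clock: 24.17
eef_pos: [637.8, -203.6, 72.6]
tcp_rot: [3.14, -0.002, 0.387]
contact_force: [4.8, 0.9, 1.7]
opening: 0.177
grasp_force: 79.8
```

```bash
python3 tq.py
```

```text
[ 0.186 -0.774  0.494] [4.8 0.9 1.7] 0.387 0.87 80 -0.268
```

play_rows([
  {"dp": [0,0,0],"turn": [0,0,0.4],"fingers": 1},
  {"dp": [0,0,0],"turn": [0,0,0.4],"fingers": 1},
])

```text
clock: 24.33
eef_pos: [637.8, -203.6, 72.6]
tcp_rot: [3.14, -0.003, 0.304]
contact_force: [4.1, -0.3, 0.8]
opening: 0.178
grasp_force: 79.8
```

```bash
python3 tq.py
```

```text
[ 0.186 -0.72   0.474] [ 4.1 -0.3  0.8] 0.304 0.96 80 -0.318
```

The torque has levelled off at about 0.48 N m, so the clutch is slipping. A small margin more, then stop.

play_rows([
  {"dp": [0,0,0],"turn": [0,0,0.4],"fingers": 1},
  {"dp": [0,0,0],"turn": [0,0,0.4],"fingers": 1},
  {"dp": [0,0,0],"turn": [0,0,0.3],"fingers": 1},
])

```text
clock: 24.58
eef_pos: [637.9, -203.6, 72.6]
tcp_rot: [3.14, -0.003, 0.188]
contact_force: [5.1, 0.2, 1.8]
opening: 0.179
grasp_force: 79.7
```

```bash
python3 tq.py
```

```text
[ 0.141 -0.757  0.521] [5.1 0.2 1.8] 0.188 1.07 80 0.068
```

play_rows([
  {"dp": [0,0,0],"turn": [0,0,0],"fingers": 0.6},
  {"dp": [0,0,0],"turn": [0,0,0],"fingers": 0.4},
  {"dp": [0,0,0],"turn": [0,0,0],"fingers": 0.2},
  {"dp": [0,0,0],"turn": [0,0,0],"fingers": 0.2},
  {"dp": [0,0,0],"turn": [0,0,0],"fingers": 0.2},
])

```text
clock: 25.0
eef_pos: [635.8, -203.3, 71.6]
tcp_rot: [-3.141, 0.001, 0.19]
contact_force: [-0.1, -0.7, -0.8]
opening: 0.801
grasp_force: 0.0
```

play_rows([
  {"dp": [0,0,-0.4],"turn": [0,0,0],"fingers": 0.2},
  {"dp": [0,0,-0.8],"turn": [0,0,0],"fingers": 0.2},
  {"dp": [0,0,-0.9],"turn": [0,0,0],"fingers": 0.2},
  {"dp": [0,0,-0.9],"turn": [0,0,0],"fingers": 0.2},
  {"dp": [0,0,-0.5],"turn": [0,0,0],"fingers": 0.2},
])

```text
clock: 25.42
eef_pos: [637.4, -203.8, 216.2]
tcp_rot: [3.14, -0.004, 0.19]
contact_force: [1.1, 0.3, 1.0]
opening: 0.799
grasp_force: 0.0
```

play_rows([
  {"dp": [0.5,-0.8,0],"turn": [0,0,0],"fingers": 0.2},
  {"dp": [0.5,-0.8,0],"turn": [0,0,0],"fingers": 0.2},
  {"dp": [0.5,-0.8,0],"turn": [0,0,0],"fingers": 0.2},
  {"dp": [0.5,-0.8,0],"turn": [0,0,0],"fingers": 0.2},
  {"dp": [0.5,-0.8,0],"turn": [0,0,0],"fingers": 0.2},
])

```text
clock: 25.83
eef_pos: [704.5, -25.8, 211.9]
tcp_rot: [-3.142, 0.0, 0.189]
contact_force: [0.9, -1.5, 0.4]
opening: 0.8
grasp_force: 0.0
```

play_rows([
  {"dp": [0,0,0],"turn": [0,0,0],"fingers": 0.2},
  {"dp": [0,0,0],"turn": [0,0,0],"fingers": 0.2},
  {"dp": [0,0,0],"turn": [0,0,0],"fingers": 0.2},
])

```text
clock: 26.08
eef_pos: [703.9, -27.5, 211.6]
tcp_rot: [3.141, 0.001, 0.19]
contact_force: [-1.5, -1.6, -1.0]
opening: 0.794
grasp_force: 0.0
```

```bash
python3 m.py
python3 - <<'E'
from look import *
# bar angle from orange mask in the z=106 plane
im=rect(106,20,110,-45,45);hsv=cv2.cvtColor(im,cv2.COLOR_RGB2HSV)
m=((hsv[...,0]<14)&(hsv[...,1]>180)&(hsv[...,2]>120)).astype(np.uint8)
c=max(cv2.findContours(m,0,2)[0],key=cv2.contourArea);print(cv2.minAreaRect(c))
E
python3 tq.py
```

```text
32 None None
30 None None
27 -0.4 -37.4
24 -0.2 -46.6
20 -0.4 -53.2
-20 -0.4 -60.4
-24 -0.4 -58.0
-28 0.0 -55.4
-31 0.0 -51.8
-34 -0.4 -47.0
-10 28.4 -38.0
-20 28.0 -37.6
-30 27.8 -37.6
((224.58023071289062, 255.35507202148438), (267.44537353515625, 78.50006103515625), 62.650123596191406)
[-0.051  0.019  0.028] [0.  0.2 0.2] 0.189 1.34 0 -0.007
```

Run:
```python
from look import *
def ang(im,tag):
    hsv=cv2.cvtColor(im,cv2.COLOR_RGB2HSV)
    m0=(hsv[...,0]<14)&(hsv[...,1]>150)
    v=hsv[...,2][m0]; print(tag,np.percentile(v,[5,25,50,75,95]))
    for th in(90,120,150,175,190,200,210):
        m=(m0&(hsv[...,2]>th)).astype(np.uint8); cs=cv2.findContours(m,0,2)[0]
        if cs:
            c,s_,a=cv2.minAreaRect(max(cs,key=cv2.contourArea))
            if s_[0]<s_[1]: a+=90
            print(th,np.round(c),np.round(s_),round(a,1))
now=rect(106,20,110,-45,45); ang(now,"now")
f0=cv2.imread("pics/top0.png")[...,::-1].copy(); g=r.grab_frame
r_=r
class F: pass
import look
d=r.grab_frame("top"); d["pixels"]=f0
class S:
    def grab_frame(self,n): return d
look.r=S(); ang(look.rect(106,20,110,-45,45),"start")
```

```text
now [ 72. 135. 204. 220. 222.]
90 [224. 253.] [284.  85.] 62.8
120 [223. 251.] [277.  82.] 62.0
150 [221. 249.] [273.  80.] 62.4
175 [223. 246.] [269.  71.] 62.9
190 [223. 246.] [266.  67.] 62.9
200 [223. 245.] [263.  65.] 62.8
210 [223. 246.] [257.  61.] 62.8
start [ 59.  77. 137. 209. 216.]
90 [225. 254.] [101. 272.] 169.3
120 [223. 248.] [ 81. 271.] 174.9
150 [223. 248.] [ 73. 271.] 174.6
175 [223. 248.] [ 66. 271.] 175.0
190 [223. 247.] [ 63. 266.] 175.2
200 [222. 246.] [ 60. 260.] 174.5
210 [222. 248.] [ 51. 253.] 173.3
```

Run:
```python
from look import *
import look
def rep(im,tag):
    hsv=cv2.cvtColor(im,cv2.COLOR_RGB2HSV).astype(int)
    m=(((hsv[...,0]<6)|(hsv[...,0]>168))&(hsv[...,1]>110)&(hsv[...,2]>60)).astype(np.uint8)
    n,l,st,ce=cv2.connectedComponentsWithStats(m)
    for i in range(1,n):
        if st[i,4]>15:
            x=110-ce[i][1]/s-50+0; y=45-ce[i][0]/s
            X,Y=110-ce[i][1]/s-60,y
            print(tag,"rel axis",round(X,1),round(Y,1),"r",round(np.hypot(X,Y),1),"ang",round(np.arctan2(Y,X),2),"area mm2",st[i,4]/25,im[l==i].mean(0).round())
d=r.grab_frame("top"); f0=cv2.imread("pics/top0.png")[...,::-1].copy()
for z in(59,66):
    rep(rect(z,10,110,-45,45),f"now{z}")
class S:
    def grab_frame(self,n): return {**d,"pixels":f0}
look.r=S()
for z in(59,66): rep(rect(z,10,110,-45,45),f"start{z}")
# scene marks
from rig import r as rr
g=rr.grab_frame("scene")["pixels"]; s0=cv2.imread("pics/scene0.png")[...,::-1].copy()
for im,tag in((g,"sc now"),(s0,"sc start")):
    c=im[180:225,262:312];h=cv2.cvtColor(c,cv2.COLOR_RGB2HSV).astype(int)
    m=((h[...,0]<6)|(h[...,0]>168))&(h[...,1]>110)&(h[...,2]>60)
    ys,xs=np.where(m);print(tag,[(x+262,y+180,tuple(int(k) for k in c[y,x])) for x,y in zip(xs,ys)][:25])
```

```text
now59 rel axis 35.1 7.4 r 35.9 ang 0.21 area mm2 1.28 [167.  98.  86.]
now66 rel axis 32.8 6.7 r 33.5 ang 0.2 area mm2 1.24 [169. 100.  88.]
start59 rel axis -1.6 30.4 r 30.5 ang 1.62 area mm2 2.8 [109.  59.  51.]
start66 rel axis -3.5 29.5 r 29.7 ang 1.69 area mm2 2.8 [109.  59.  51.]
sc now []
sc start []
```

```bash
python3 -c "
from rig import r
print(r.sign_off())"
```

```text
the job is handed in; nothing more can be done
None
```

The job is handed in, and the verdict was not shown. The lift measures square against the back stop, about 5 mm off-centre towards the right rail. I estimate the clutch slipped about 0.2 rad before I let go. The handle looked to spring back about 0.13 rad when I let go, and I could not check the clamp force after that.

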